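# Serve the clementine: twist the dish off its pedestal and hold it over the guest's plate

### The arm

A 7-joint arm with a two-finger parallel gripper is mounted at the origin on a cart in front of the work surface, level with it; the furniture and walls round the work are solid. World frame = base frame: x ahead of the robot, y to its left, z up, the work surface at z = 0. Lengths are in m, angles in rad, forces in N, time in s.
With the tool pointing down it reaches from about 0.425 to 0.95 m from the base axis. Payload 4.7 kg.
Tool frame: the origin (TCP) lies between the finger pads; the fingertips stand 11 mm ahead of it and the grasp point (between the pads) lies 8 mm behind it; z points along the fingers, y is the line along which they close (so a half turn about z gives the same grasp; the last joint's range is limited). The gripper opens to 87 mm and grips with 3 to 60 N. Pads are 19 mm wide; open, the fingers measure 117 mm over their backs; the gripper's body (75 mm by 190 mm) begins 51 mm behind the grasp point.
Start: joints at [1.15, 0.469, -0.049, 1.532, 0.024, 1.141, -0.082], TCP at [0.258, -0.624, 0.21] pointing down, gripper open.
Joint ranges: [-2.59, 2.59], [-0.33, 1.99], [-1.39, 1.29], [0.1, 2.45], [-1.04, 4.18], [0.21, 1.99], [-2.66, 2.66]. Speed limits (rad/s): [2.57, 2.57, 3.14, 3.14, 3.14, 3.14, 3.14].

### API

Orientations are given as a unit quaternion [w, x, y, z].
In Python, from station import arm gives the robot as it stands. Calls block until the motion is done:
- arm.goto(position, orientation): joint-space move of the TCP to a pose.
- arm.move_straight(position, rate=0.15, ori=None): straight line of the TCP; ori=None keeps the orientation; rate is the mean speed in m/s.
- arm.move_j(angles): joint-space move.
- arm.gripper_to(opening): finger opening in m; the grip force is fixed at half the most; returns when the fingers have stopped.
- arm.dwell(seconds).
- arm.ik(position, orientation): joint angles nearest the present ones, or None.
- arm.read_camera(name): name is "scene" or "top"; returns a dict with "color" (400x640x3 uint8, red, green, blue), "mtx" (3x3 intrinsics, pixels), "k1" (the pictures are not rectified: a ray, as slopes to the right and down, at radius r is drawn at 1 + k1 r^2 times it, then the intrinsics apply), "rvec" (rotation vector, rad) and "tvec" (3), from world to camera coordinates, as OpenCV has them. Camera axes: x right, y down, z forward; pixel columns grow to the right and rows downward; lengths in m; the calibration is good to about 2 mm. A picture is of the moment at which its call begins. There is no depth.
A pose or a line that the arm cannot do raises arm.Unreachable and nothing moves.
- arm.sign_off(): hands the job in; it is judged then, once.
Trained networks look in a picture, given as the dict that the camera call returned (one of the last four; its "shot" number tells which), for a name from the list of things; names that differ only in an ending like _2 or _b are one class to them, and where a whole thing is asked for, a point or a joint stands for the part that bears it (a point fixed in the world has none). Each returns a list of dicts, best first, with "score" (0 to 1); they miss things now and then, are a little off and sometimes report something else, mostly with a low value. They report only what shows in the picture. A call takes as long as a camera call. They do not tell look-alikes from the thing itself.
- arm.search_frame(picture, name): "point" ([column, row] as shares, 0 to 1, of the picture: columns of its width, rows of its height, amid what is visible of it).
- arm.place_of(picture, name): "point" ([column, row] as shares, 0 to 1, of the picture: columns of its width, rows of its height: a listed point, or the origin of a listed thing).
Readings, each from a call of its own:
- arm.read_clock(): time.
- arm.read_joint_pos(): joint angles.
- arm.read_dq(): joint speeds.
- arm.read_joint_torque(): joint torques, N m.
- arm.read_tcp_pos(): TCP position.
- arm.read_ee_rot(): TCP orientation.
- arm.read_contact_force(): force on the tool from outside, world axes, zero at the start.
- arm.read_torque(): the same for the moment, N m.
- arm.read_gripper_width(): finger opening in m.
- arm.read_gripper_force(): force on a finger pad.
Only numpy, scipy, OpenCV 4.12 (cv2) and the standard library are available. Lean on these libraries where they do the work, as an engineer would, in place of code of your own. Each camera call takes 0.05 s, during which the arm holds its last target. There are 200 camera calls.

### The job

Take the arch-handled fruit dish off its pedestal: give it a quarter turn anticlockwise (seen from above) while it sits on the post, so that the twist lock lets go, then lift it straight off. Carry it level, with the clementine staying in the middle of the dish, to the guest's dessert plate, and finish while still holding it there, level and still, centred about a hand's breadth above the plate, without disturbing anything else on the island.

Things in the scene. Friction and masses are not known exactly. Their poses are not given: they have to be found in the camera images.
- foot: The pedestal: an oblong marble board, 210 mm along its x by 110 mm along its y, 18 mm thick, fixed to the island, with a steel post in its middle. Origin under the middle of the board, on the island.
- foot_seat (a point): Middle of the top of the post's seat collar (44 mm across), 60 mm above the board's origin; the dish's origin lies here while it is seated. Above it, inside the hub, stands a 20 mm stud, 15 mm tall, with two lugs along the board's x and -x. The dish turns easily on it (under 0.1 N m) with about 1.5 mm of play, and must rise 20 mm to be clear of it.
- dish: The fruit dish: a shallow round white bowl, 141 mm across, on a short steel hub, with an arched steel handle over it. Loose, about 0.32 kg. Origin at the centre of the hub's underside; z up, x along the arch. The rim is 45 mm above the origin. It starts locked on the post, its arch crosswise to the board: its x is 80 to 90 degrees clockwise (from above) of the board's x.
- dish_hub (a point): Middle of the hub's underside, where the twist lock is (same point as the dish's origin). Turned anticlockwise from above, the dish comes free where the arch lies along the board's length: from about 10 degrees short of that up to a stop about 7 degrees past it. Elsewhere the lugs hold it down, and a stop keeps it from turning on clockwise from the start. No spring or detent.
- dish_grip (a point): Middle of the wooden grip at the top of the arched handle: a bar 62 mm long along the dish's x, 14 mm wide, 18 mm tall, with flat sides. It lies on the dish's axis, 122 mm above the dish's origin, and is free on all sides (50 mm above the clementine).
- dish_middle (a point): Middle of the bowl's inner floor, on the dish's axis, 24 mm above its origin. The inside is a hollow of 130 mm radius with a flat spot 12 mm across in the middle.
- clementine_center (a point): Centre of the clementine, a loose ball 48 mm across, 70 g, that lies in the middle of the dish. It begins to roll when the dish tilts more than about 3 degrees, and rolls back to the middle when the dish is level.
- plate: The guest's dessert plate: round, white, 160 mm across, 18 mm high, standing loose on the island. Origin under its centre.
- teaspoon: Teaspoon, 137 x 28 x 13 mm, lying beside the plate. Leave alone. Origin under its centre.
- card_stand: Folded place card, 51 x 56 x 65 mm, standing beyond the plate. Leave alone. Origin under its centre.
- tea_light: Tea light, 38 mm across, 15 mm high. Leave alone. Origin under its centre.
- tuna_tin: Low round food tin, 86 mm across, 40 mm high. Leave alone. Origin under its centre.
- remote_tv: Black remote control, 175 x 46 x 20 mm. Leave alone. Origin under its centre.
- house_keys: Bunch of keys, lying flat, 101 x 122 x 8 mm. Leave alone. Origin under its centre.
- balm_pot: Low round pot, 67 mm across, 24 mm high. Leave alone. Origin under its centre.
There are look-alikes about, which are no part of the job. Of the things shaped like the plate, the white one is meant.

How it is judged:
By the outcome, as a careful person would: the job done as asked, in the order asked, and still so for the second after the job is handed in, while the arm keeps its last pose, push and grip.
It also fails if it takes over 56 s, if anything falls off the work surface, if the arm or the gripper's body presses on something with over 40 N, if the wrist force passes 120 N, or if a joint passes its speed limit or range.

## Working session

There is one attempt and no reset: what is moved stays moved. The work goes in short steps, each a Python script; the robot and the scene stay as the last script left them, time stands still between calls to the robot, and variables do not carry over. Pictures are saved under pics/ and viewed, at most 10 in all, crops included, and the job is handed in when it is done.

```bash
mkdir -p pics; ls; cat > h.py <<'E'
import numpy as np, cv2
from station import arm
def cam(n,save=None):
    p=arm.read_camera(n)
    if save: cv2.imwrite('pics/'+save,p['color'][:,:,::-1])
    return p
def px(p,s): return np.array([s[0]*640,s[1]*400])
def ray(p,uv):
    K=np.array(p['mtx'],float); d=(np.array(uv)-K[:2,2])/[K[0,0],K[1,1]]
    u=d.copy()
    for _ in range(30): u=d/(1+p['k1']*(u@u))
    R=cv2.Rodrigues(np.array(p['rvec'],float))[0]; t=np.array(p['tvec'],float).ravel()
    v=R.T@np.array([u[0],u[1],1]); return -R.T@t, v/np.linalg.norm(v)
def at_z(p,uv,z):
    o,v=ray(p,uv); return o+v*(z-o[2])/v[2]
def proj(p,X):
    R=cv2.Rodrigues(np.array(p['rvec'],float))[0]; c=R@np.array(X,float)+np.array(p['tvec'],float).ravel()
    u=c[:2]/c[2]; u=u*(1+p['k1']*(u@u)); K=np.array(p['mtx']); return u*[K[0,0],K[1,1]]+K[:2,2]
def tri(rs):
    A=sum(np.eye(3)-np.outer(v,v) for o,v in rs); b=sum((np.eye(3)-np.outer(v,v))@o for o,v in rs)
    return np.linalg.solve(A,b)
E
python3 - <<'E'
from h import *
np.set_printoptions(precision=4,suppress=True)
P={n:cam(n,n+'1.png') for n in('scene','top')}
Z=dict(foot=0,foot_seat=.06,dish_hub=.06,dish_grip=.182,dish_middle=.084,clementine_center=.108,plate=0,teaspoon=0,card_stand=0,tea_light=0,tuna_tin=0,remote_tv=0,house_keys=0,balm_pot=0)
for n,p in P.items():
    print(n,arm.read_clock(),(lambda o:o)(ray(p,[320,200])))
    for k,z in Z.items():
        print(k,[(round(d['score'],2),px(p,d['point']).round(1),at_z(p,px(p,d['point']),z)[:2].round(4)) for d in arm.place_of(p,k)[:3]])
print(arm.read_ee_rot(),arm.read_gripper_width())
E
```

```text
pics
scene 0.1 (array([-0.1344,  0.7331,  0.8418]), array([ 0.5681, -0.576 , -0.5878]))
foot []
foot_seat [(0.64, array([281. , 239.9]), array([0.5711, 0.1841]))]
dish_hub [(0.93, array([282.5, 238.8]), array([0.5715, 0.1779]))]
dish_grip [(0.78, array([277.8, 208.3]), array([0.5628, 0.1894]))]
dish_middle [(0.73, array([280.7, 232.2]), array([0.5749, 0.1792])), (0.19, array([381.5, 181.1]), array([ 0.5165, -0.2251]))]
clementine_center [(0.46, array([281.8, 225.7]), array([0.5713, 0.1755]))]
plate [(0.9, array([410.2, 218.3]), array([ 0.3851, -0.2132])), (0.6, array([362.2, 190.7]), array([ 0.6035, -0.2345]))]
teaspoon [(0.65, array([384.3, 183. ]), array([ 0.573 , -0.3277]))]
card_stand [(0.54, array([339.5, 177.8]), array([ 0.7221, -0.2453]))]
tea_light [(0.58, array([386.4, 180.1]), array([ 0.5788, -0.3489])), (0.41, array([363.5, 251.8]), array([0.4003, 0.0135])), (0.34, array([281.8, 239.4]), array([0.6252, 0.1387]))]
tuna_tin [(0.59, array([212.8, 330.5]), array([0.5023, 0.4788]))]
remote_tv [(0.64, array([279.2, 211.2]), array([0.7395, 0.0472]))]
house_keys [(0.58, array([210
[... 929 characters left out ...]
.2319])), (0.64, array([392.1, 231. ]), array([ 0.3861, -0.2141]))]
teaspoon [(0.64, array([404.8, 180.7]), array([ 0.5726, -0.3457]))]
card_stand [(0.7, array([371.8, 153.8]), array([ 0.7312, -0.2622])), (0.6, array([279.9, 216.9]), array([0.568, 0.181]))]
tea_light [(0.6, array([336.2, 243.7]), array([0.4012, 0.0067]))]
tuna_tin [(0.96, array([206.8, 251.5]), array([0.5134, 0.477 ]))]
remote_tv [(0.84, array([301.3, 164.5]), array([0.7677, 0.0358]))]
house_keys [(0.58, array([217.1, 222.2]), array([0.6175, 0.4178])), (0.48, array([432.7, 199.9]), array([ 0.4602, -0.4187]))]
balm_pot [(0.72, array([434.6, 200.8]), array([ 0.4544, -0.4245]))]
[0.     0.9809 0.1946 0.    ] 0.08704477134758791
```

```bash
python3 - <<'E'
import cv2
a=cv2.imread('pics/top1.png');b=cv2.imread('pics/scene1.png')
c=cv2.resize(a[150:270,190:350],None,fx=5,fy=5,interpolation=cv2.INTER_CUBIC);cv2.imwrite('pics/topc.png',c)
c=cv2.resize(b[170:290,200:360],None,fx=5,fy=5,interpolation=cv2.INTER_CUBIC);cv2.imwrite('pics/scenec.png',c)
E
```

```text
(no output)
```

View pics/top1.png

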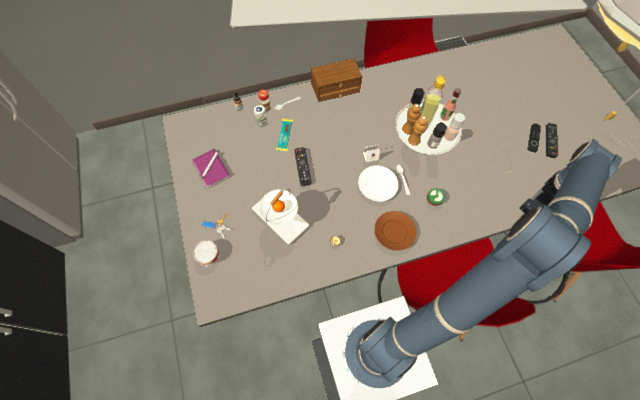

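View pics/topc.png

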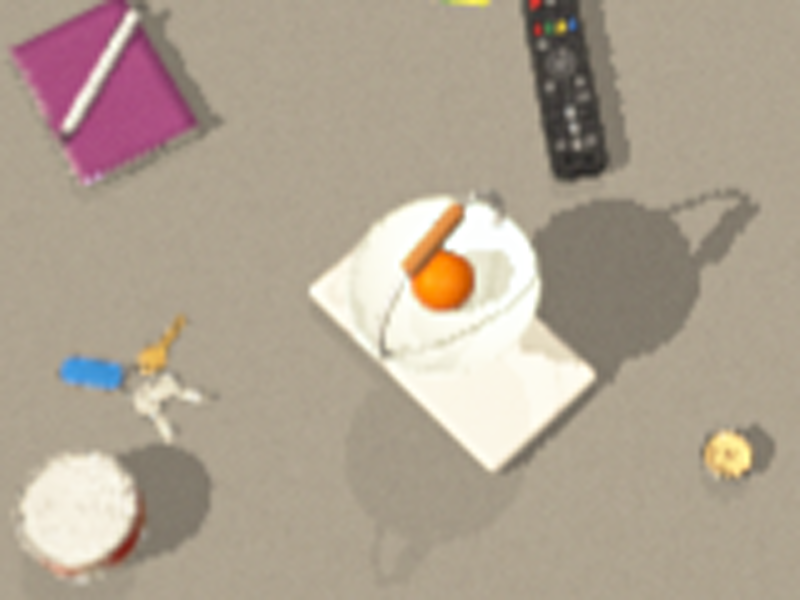

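View pics/scenec.png

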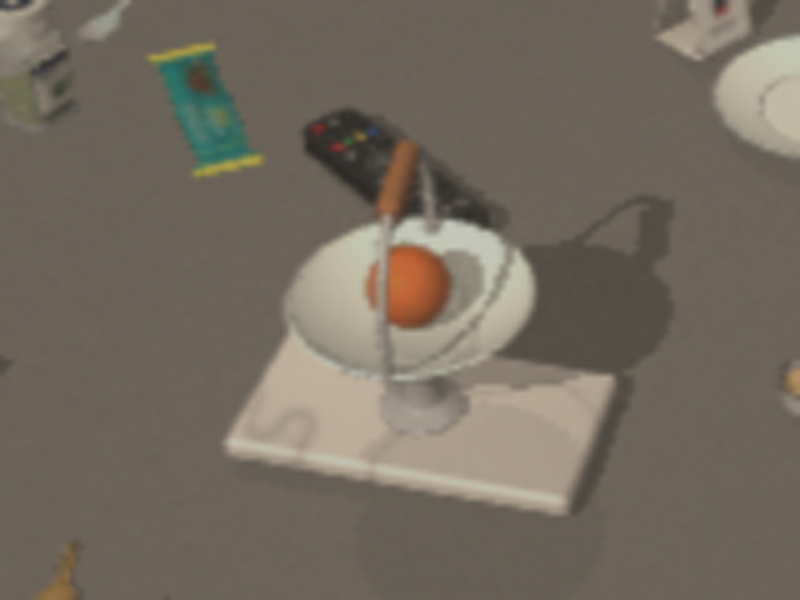

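```bash
python3 - <<'E'
from h import *
np.set_printoptions(precision=4,suppress=True)
P={n:cam(n) for n in('scene','top')}
R={'scene':(200,170),'top':(190,150)}
CR={'top':[(310,292),(595,376),(495,470)],'scene':[(230,440),(615,378),(570,503)]}
G={};O={}
for n,p in P.items():
    x0,y0=R[n]; im=cv2.resize(p['color'][y0:y0+120,x0:x0+160],None,fx=5,fy=5,interpolation=cv2.INTER_CUBIC)
    h=cv2.cvtColor(im,cv2.COLOR_RGB2HSV)
    f=lambda c:np.array([x0-.5+(c[0]+.5)/5,y0-.5+(c[1]+.5)/5])
    o=cv2.inRange(h,(4,130,60),(20,255,255))
    k,l,s,c=cv2.connectedComponentsWithStats(o); 
    for i in range(1,k):
        if s[i,4]>300: print(n,i,s[i],c[i],h[l==i].mean(0))
    # split orange vs wood by saturation
    m=((o>0)); 
    clem=m&(h[:,:,1]>205)
    k,l,s,c=cv2.connectedComponentsWithStats(clem.astype('u1')); i=1+s[1:,4].argmax(); print('clem',s[i],c[i]); 
    (cx,cy),r=cv2.minEnclosingCircle(np.argwhere(l==i)[:,::-1].astype('f')); print('enc',cx,cy,r)
    O[n]=ray(p,f((cx,cy)));print(at_z(p,f((cx,cy)),.108))
    print('corners',[at_z(p,f(c),.018)[:2] for c in CR[n]])
    w=m&~(cv2.dilate((l==i).astype('u1'),np.ones((9,9)))>0)
    k,l,s,c=cv2.connectedComponentsWithStats(w.astype('u1'))
    i=max((i for i in range(1,k) if s[i,1]<260),key=lambda i:s[i,4]); print('wood',s[i],c[i])
    q=np.argwhere(l==i)[:,::-1]; vx,vy,*_=cv2.fitLine(q.astype('f'),cv2.DIST_L2,0,.01,.01).ravel()
    a=at_z(p,f(c[i]-15*np.array([vx,vy])),.182);b=at_z(p,f(c[i]+15*np.array([vx,vy])),.182)
    print('grip',(a+b)/2,np.degrees(np.arctan2(*(b-a)[1::-1]))); G[n]=ray(p,f(c[i]))
    # plate
    g=p['color'].astype(int); 
print('tri grip',tri(list(G.values())),'clem',tri(list(O.values())))
for n,(bx) in {'top':(350,160,410,210),'scene':(330,170,395,210)}.items():
    p=P[n];x0,y0,x1,y1=bx;im=p['color'][y0:y1,x0:x1]
    h=cv2.cvtColor(cv2.resize(im,None,fx=4,fy=4,interpolation=cv2.INTER_CUBIC),cv2.COLOR_RGB2HSV)
    g=h[:,:,2]; t,m=cv2.threshold(g,0,255,cv2.THRESH_OTSU)
    cs,_=cv2.findContours(m,cv2.RETR_EXTERNAL,cv2.CHAIN_APPROX_NONE); c=max(cs,key=cv2.contourArea)
    e=cv2.fitEllipse(cv2.convexHull(c)); uv=np.array([x0-.5+(e[0][0]+.5)/4,y0-.5+(e[0][1]+.5)/4]); print('plate',n,t,e,uv,at_z(p,uv,.016))
E
```

```text
scene 4 [ 379  143   37   70 1343] [396.5987 178.5205] [ 12.6337 138.9278 131.0551]
scene 5 [ 388  246   60   80 3879] [414.4303 285.8023] [ 10.2225 172.0802 162.0544]Traceback (most recent call last):
  File "<stdin>", line 18, in <module>
ValueError: attempt to get argmax of an empty sequence
```

```bash
python3 - <<'E'
from h import *
np.set_printoptions(precision=4,suppress=True)
P={n:cam(n) for n in('scene','top')}
R={'scene':(200,170),'top':(190,150)}
CR={'top':[(310,292),(595,376),(495,470)],'scene':[(230,440),(615,378),(570,503)]}
CL={'top':(443,280.5),'scene':(408,286)}
G={};O={}
for n,p in P.items():
    x0,y0=R[n]; im=cv2.resize(p['color'][y0:y0+120,x0:x0+160],None,fx=5,fy=5,interpolation=cv2.INTER_CUBIC)
    h=cv2.cvtColor(im,cv2.COLOR_RGB2HSV)
    f=lambda c:np.array([x0-.5+(c[0]+.5)/5,y0-.5+(c[1]+.5)/5])
    O[n]=ray(p,f(CL[n]));print(n,'clem',at_z(p,f(CL[n]),.108))
    print('corners',*[at_z(p,f(c),.018)[:2] for c in CR[n]])
    w=cv2.inRange(h,(4,100,60),(20,255,255))
    cv2.circle(w,tuple(int(v) for v in CL[n]),38 if n=='top' else 50,0,-1)
    w[:130]=0;w[300:]=0;w[:,:360]=0;w[:,500:]=0
    k,l,s,c=cv2.connectedComponentsWithStats(w); i=1+s[1:,4].argmax(); print('wood',s[i],c[i])
    q=np.argwhere(l==i)[:,::-1]; vx,vy,*_=cv2.fitLine(q.astype('f'),cv2.DIST_L2,0,.01,.01).ravel()
    d=np.array([vx,vy]); t=(q-c[i])@d; mid=c[i]+d*(t.max()+t.min())/2; print('ends',t.min(),t.max())
    a=at_z(p,f(mid-15*d),.182);b=at_z(p,f(mid+15*d),.182)
    print('grip',(a+b)/2,np.degrees(np.arctan2(*(b-a)[1::-1]))); G[n]=ray(p,f(mid))
print('tri grip',tri(list(G.values())),'clem',tri(list(O.values())))
for n,(bx) in {'top':(350,160,410,210),'scene':(330,170,395,210)}.items():
    p=P[n];x0,y0,x1,y1=bx;im=p['color'][y0:y1,x0:x1]
    h=cv2.cvtColor(cv2.resize(im,None,fx=4,fy=4,interpolation=cv2.INTER_CUBIC),cv2.COLOR_RGB2HSV)
    g=h[:,:,2]; t,m=cv2.threshold(g,0,255,cv2.THRESH_OTSU)
    cs,_=cv2.findContours(m,cv2.RETR_EXTERNAL,cv2.CHAIN_APPROX_NONE); c=max(cs,key=cv2.contourArea)
    e=cv2.fitEllipse(cv2.convexHull(c)); uv=np.array([x0-.5+(e[0][0]+.5)/4,y0-.5+(e[0][1]+.5)/4]); print('plate',n,t,e,uv,at_z(p,uv,.016))
E
```

```text
scene clem [0.5689 0.18   0.108 ]
corners [0.629 0.275] [0.4978 0.0877] [0.4464 0.1793]
wood [ 375  140   44   79 2061] [397.2829 179.278 ]
ends -39.472731391603304 40.3185377021486
grip [0.5703 0.1781 0.182 ] -52.220446128952524
top clem [0.5674 0.1791 0.108 ]
corners [0.6284 0.2764] [0.4975 0.0858] [0.448  0.1782]
wood [403 204  60  68 959] [438.2419 230.6277]
ends -51.3498028538523 33.50865101596734
grip [0.5683 0.1808 0.182 ] -57.859410299870426
tri grip [0.5667 0.181  0.1853] clem [0.5683 0.1795 0.1077]
plate top 210.0 ((112.3890380859375, 93.54302215576172), (142.61619567871094, 161.84698486328125), 107.69306945800781) [377.7223 183.0108] [ 0.588  -0.2307  0.016 ]
plate scene 145.0 ((140.77389526367188, 76.79691314697266), (99.62516784667969, 177.95797729492188), 92.26438903808594) [364.8185 188.8242] [ 0.5897 -0.2315  0.016 ]
```

```bash
cat >> h.py <<'E'
def Q(deg): h=np.radians(deg)/2; return [0,float(np.cos(h)),float(np.sin(h)),0]
C=np.array([.5685,.180]); PL=np.array([.589,-.231])
E
python3 - <<'E'
from h import *
np.set_printoptions(precision=3,suppress=True)
for a in(-56,124):
    for ang,xy,z in((a,C,.32),(a,C,.174),(a+85,C,.174),(a+85,C,.244),(a+85,PL,.224),(a+60,PL,.224)):
        q=arm.ik([*xy,z],Q(ang)); print(ang,None if q is None else np.array(q))
E
```

```text
-56 [-1.168  0.416  1.118  1.619 -0.382  1.348 -2.546]
-56 [-1.138  0.594  1.115  1.81  -0.593  1.12  -2.364]
29 [ 0.238  0.51  -0.848  1.733  0.425  1.093 -1.812]
29 [ 0.281  0.455 -0.907  1.649  0.377  1.223 -1.772]
29 [ 0.485  0.401 -0.243  1.614  0.104  1.139 -0.847]
4 [ 0.441  0.396 -0.182  1.617  0.077  1.136 -1.261]
124 [ 0.33   0.422 -0.989  1.537  0.356  1.375 -0.094]
124 [ 0.331  0.573 -1.007  1.728  0.529  1.14  -0.241]
209 [ 0.414  0.661 -1.176  1.724  0.651  1.209  1.142]
209 [ 0.422  0.57  -1.174  1.642  0.543  1.299  1.229]
209 [ 1.055  0.664 -1.177  1.581  0.628  1.324  1.872]
184 [ 0.83   0.49  -0.746  1.593  0.351  1.197  1.654]
```

```bash
python3 - <<'E'
from h import *
np.set_printoptions(precision=3,suppress=True)
p=np.array(arm.read_tcp_pos()); arm.move_straight([*p[:2],.36],.3)
arm.goto([*C,.32],Q(124)); print(arm.read_clock(),np.array(arm.read_tcp_pos()),arm.read_ee_rot())
arm.move_straight([*C,.225],.15)
p=cam('scene','pre_s.png'); t=cam('top','pre_t.png')
a=cv2.resize(p['color'][110:270,200:360],(400,400),interpolation=cv2.INTER_CUBIC);b=cv2.resize(t['color'][110:270,200:360],(400,400),interpolation=cv2.INTER_CUBIC)
cv2.imwrite('pics/pre.png',np.hstack([a,b])[:,:,::-1])
print(arm.read_clock(),np.array(arm.read_contact_force()),arm.read_torque())
E
```

```text
5.375 [0.569 0.179 0.32 ] [ 0.     0.47   0.882 -0.   ]
6.2583 [ 0.185 -0.     0.1  ] [-0.008 -0.086 -0.007]
```

View pics/pre.png

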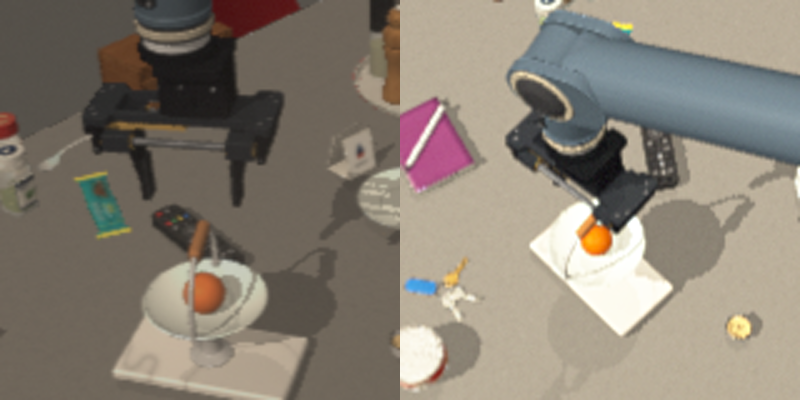

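The picture shows the open fingers (left panel, tips about (148,200) and (237,200)) straddling the wooden grip at (200,240), well aligned with the bar. I'm going down to grip it.

```bash
python3 - <<'E'
from h import *
np.set_printoptions(precision=4,suppress=True)
arm.move_straight([*C,.174],.08); print(np.array(arm.read_contact_force()),np.array(arm.read_tcp_pos()))
arm.gripper_to(0.03); print(arm.read_clock(),np.array(arm.read_contact_force()))
arm.gripper_to(0.0)
print(arm.read_clock(),arm.read_gripper_width(),arm.read_gripper_force(),np.array(arm.read_contact_force()),np.array(arm.read_torque()),np.array(arm.read_tcp_pos()))
E
```

```text
[-0.6261 -0.0527  0.378 ] [0.5687 0.1803 0.1742]
8.1917 [-0.1109 -0.2469 -0.2049]
8.65 0.013344132073192936 29.63933229446411 [ 0.0179  0.1996 -0.0685] [-0.0024  0.0307 -0.0148] [0.5683 0.18   0.174 ]
```

```bash
python3 - <<'E'
from h import *
np.set_printoptions(precision=3,suppress=True)
for a in(134,149,164,179,194,203,208):
    arm.move_straight([*C,.174],.03,ori=Q(a))
    print(a,arm.read_clock(),np.array(arm.read_contact_force()),np.array(arm.read_torque()),np.array(arm.read_tcp_pos()),2*np.degrees(np.arctan2(*np.array(arm.read_ee_rot())[[2,1]])))
    if np.linalg.norm(arm.read_contact_force())>15: break
p=cam('scene'); t=cam('top')
a=cv2.resize(p['color'][150:290,210:350],(400,400),interpolation=cv2.INTER_CUBIC);b=cv2.resize(t['color'][150:290,210:350],(400,400),interpolation=cv2.INTER_CUBIC)
cv2.imwrite('pics/rot.png',np.hstack([a,b])[:,:,::-1])
E
```

```text
134 8.975 [0.424 0.202 0.504] [0.089 0.019 0.026] [0.568 0.18  0.174] 133.840605257186
149 9.3833 [-0.535 -0.471 -0.034] [ 0.044 -0.053  0.04 ] [0.569 0.18  0.174] 148.78431736051567
164 9.7917 [-0.575  0.002  0.374] [ 0.031 -0.032  0.055] [0.568 0.18  0.174] 163.7791842981113
179 10.2 [ 0.05  -0.471 -0.091] [ 0.079 -0.11  -0.034] [0.568 0.18  0.174] 178.7760848542239
194 10.6083 [-1.3    0.266 -0.215] [ 0.218 -0.148  0.042] [0.568 0.18  0.174] 193.78209507152303
203 10.9167 [-0.064  0.156 -1.515] [ 0.269  0.002 -0.005] [0.568 0.18  0.174] 202.76241568417748
208 11.1667 [-0.47   0.128  0.118] [ 0.295 -0.023  0.003] [0.568 0.18  0.174] 207.77836948919648
```

View pics/rot.png

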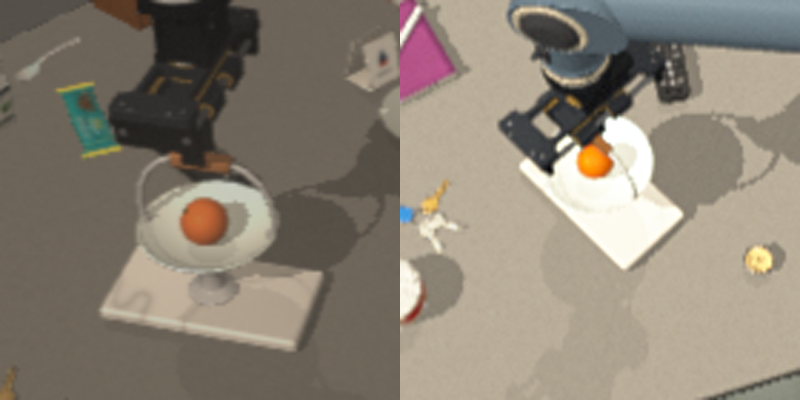

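The arch now lies along the board's length in both panels, and the clementine is still in the middle (left panel, (204,221)). Next is a trial lift while watching the force.

```bash
python3 - <<'E'
from h import *
np.set_printoptions(precision=3,suppress=True)
for dz in(.003,.006,.012,.02,.03):
    arm.move_straight([*C,.174+dz],.03)
    f=np.array(arm.read_contact_force()); print(dz,arm.read_clock(),f,np.array(arm.read_torque()))
    if abs(f[2])>12: break
else:
    arm.move_straight([*C,.249],.06); arm.dwell(.3)
    print(arm.read_clock(),np.array(arm.read_contact_force()),np.array(arm.read_torque()),np.array(arm.read_tcp_pos()))
p=cam('scene'); t=cam('top')
a=cv2.resize(p['color'][130:290,200:360],(400,400),interpolation=cv2.INTER_CUBIC);b=cv2.resize(t['color'][130:290,200:360],(400,400),interpolation=cv2.INTER_CUBIC)
cv2.imwrite('pics/lift.png',np.hstack([a,b])[:,:,::-1])
E
```

```text
0.003 11.5167 [-0.355  0.185 -3.558] [ 0.341 -0.12   0.025]
0.006 11.7667 [-0.432 -1.03  -4.635] [ 0.269 -0.068  0.032]
0.012 12.1167 [ 1.396  0.027 -3.696] [ 0.268 -0.058  0.02 ]
0.02 12.5333 [-0.4   -0.058 -3.577] [ 0.133 -0.121 -0.012]
0.03 13.0167 [-0.47   0.122 -4.372] [ 0.129 -0.037 -0.058]
14.2167 [-0.184 -0.145 -3.823] [ 0.125 -0.135  0.034] [0.568 0.18  0.249]
```

View pics/lift.png

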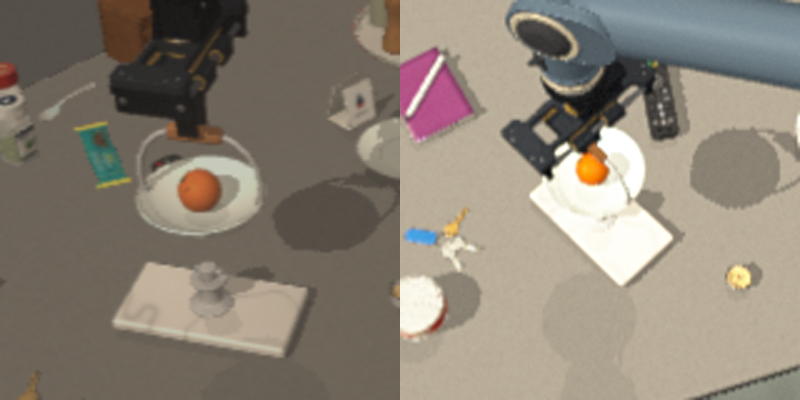

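The dish is off the post, level in the left panel, with the clementine in the middle at (200,190). I'll carry it slowly to the plate.

```bash
python3 - <<'E'
from h import *
np.set_printoptions(precision=3,suppress=True)
arm.move_straight([*PL,.249],.06)
print(arm.read_clock(),np.array(arm.read_contact_force()))
arm.move_straight([*PL,.222],.04); arm.dwell(.8)
print(arm.read_clock(),np.array(arm.read_contact_force()),np.array(arm.read_tcp_pos()),arm.read_ee_rot(),np.abs(arm.read_dq()).max())
p=cam('scene'); t=cam('top')
for n,q,z in(('clementine_center',0,.156),('dish_hub',0,.108),('dish_middle',0,.132),('plate',0,0)):
    for c in(p,t): print(n,[(round(d['score'],2),at_z(c,px(c,d['point']),z)[:2]) for d in arm.place_of(c,n)[:2]])
a=cv2.resize(p['color'][110:250,300:440],(400,400),interpolation=cv2.INTER_CUBIC);b=cv2.resize(t['color'][110:250,310:450],(400,400),interpolation=cv2.INTER_CUBIC)
cv2.imwrite('pics/end.png',np.hstack([a,b])[:,:,::-1])
E
```

```text
21.325 [-0.869 -1.222 -3.736]
22.95 [-0.006  0.339 -3.36 ] [ 0.589 -0.231  0.222] [-0.    -0.242  0.97   0.   ] 0.0008638916769722711
clementine_center [(0.72, array([ 0.598, -0.258])), (0.46, array([ 0.348, -0.196]))]
clementine_center []
dish_hub [(0.66, array([ 0.592, -0.246]))]
dish_hub [(0.39, array([ 0.638, -0.275]))]
dish_middle [(0.85, array([ 0.581, -0.226])), (0.31, array([0.509, 0.233]))]
dish_middle [(0.71, array([ 0.578, -0.235]))]
plate [(0.72, array([ 0.59 , -0.237])), (0.68, array([ 0.377, -0.22 ]))]
plate [(0.94, array([ 0.394, -0.228])), (0.72, array([ 0.581, -0.238]))]
```

View pics/end.png

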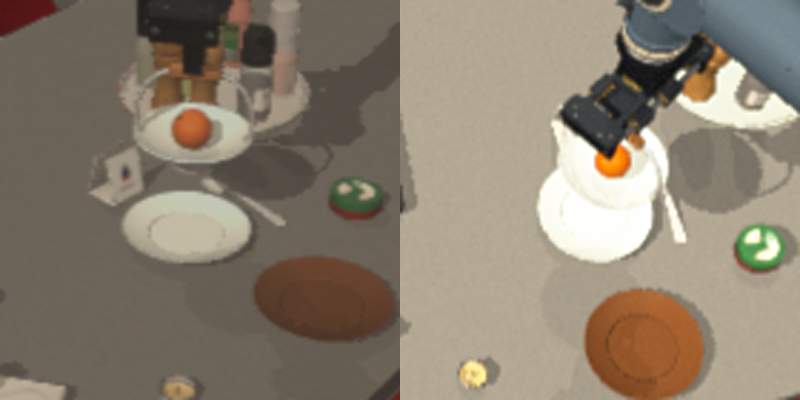

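The dish hangs level over the white plate, clementine at (192,129) in the left panel and (613,160) in the right. Before handing in, I'm checking the centring numerically.

```bash
python3 - <<'E'
from h import *
np.set_printoptions(precision=4,suppress=True)
p=cam('scene');t=cam('top');r=[]
for c,uv in((p,(367,155)),(t,(384.4,165.8))):
    h=cv2.cvtColor(c['color'],cv2.COLOR_RGB2HSV); m=cv2.inRange(h,(3,150,100),(18,255,255))
    k=np.zeros_like(m); cv2.circle(k,(int(uv[0]),int(uv[1])),9,255,-1); m&=k
    q=np.argwhere(m)[:,::-1]; mid=(q.min(0)+q.max(0))/2; print(q.mean(0),mid,proj(c,[*PL,.156]),at_z(c,q.mean(0),.156)); r.append(ray(c,q.mean(0)))
print(tri(r))
# bowl rim in scene (silhouette)
x0,y0,x1,y1=343,140,393,170
im=cv2.resize(p['color'][y0:y1,x0:x1],None,fx=4,fy=4,interpolation=cv2.INTER_CUBIC)
print('rim extremes expected', [proj(p,[PL[0]+.0705*np.cos(a),PL[1]+.0705*np.sin(a),.153]).round(1) for a in np.radians([45,135,225,315])])
print('plate expected',[proj(p,[PL[0]+.08*np.cos(a),PL[1]+.08*np.sin(a),.016]).round(1) for a in np.radians([45,135,225,315])])
E
```

```text
[366.5372 154.6033] [366.5 154.5] [366.4102 154.776 ] [ 0.5894 -0.2322  0.156 ]
[384.3626 166.5055] [384.5 166. ] [383.5688 165.439 ] [ 0.5839 -0.2321  0.156 ]
[ 0.5856 -0.2308  0.1573]
rim extremes expected [array([345.6, 156.3]), array([369. , 166.4]), array([387.2, 154.8]), array([364. , 145.6])]
plate expected [array([342.6, 189.8]), array([367.6, 202.2]), array([387.2, 188.1]), array([362.4, 176.9])]
```

```bash
python3 -c "
from station import arm
print(arm.read_clock(),arm.sign_off())"
```

```text
the job is handed in; nothing more can be done
23.55 None
```

I turned the fruit dish a quarter turn, lifted it off the post and handed the job in at 23.6 s, with the arm holding it level and still, 90 mm above the white plate and centred to within about 4 mm, clementine in the middle; the result of the judging was not shown.

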